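Put the tipped vial on the light box and hold its shutter half open

TASK

One of the sample vials on the freely spinning turntable has tipped over: lift it off and lay it on the two-rod cradle of the light box, let go of it, and keep the shutter closed until then. Then slide the light box's sprung shutter open by its upright tab to half of its travel, never beyond three quarters, and hold it there: it springs shut if let go, so finish while still holding it half open. Leave the other vials standing on the turntable and everything else where it is.

Things in the scene. Friction and masses are not known exactly. Their poses are not given: they have to be found in the camera images.
- tipped_vial: The amber glass vial lying on the turntable: 28 mm in diameter, 61 mm long with its white octagonal cap (28 mm over flats, 15 mm long), 30 to 55 g. Origin: on its axis, at mid-length, 14 mm above the disc; x runs along it to the cap. It lies 68 mm from the turntable's axis, pointing in any direction. It may lie in the cradle either way round.
- vial_a: One of three vials like the tipped one, standing upright on the turntable (28 mm diameter, 61 mm tall), 68 mm from its axis. Origin: centre of its underside, z up. Must stay standing on the turntable.
- vial_b: One of three vials like the tipped one, standing upright on the turntable (28 mm diameter, 61 mm tall), 68 mm from its axis. Origin: centre of its underside, z up. Must stay standing on the turntable.
- vial_c: One of three vials like the tipped one, standing upright on the turntable (28 mm diameter, 61 mm tall), 68 mm from its axis. Origin: centre of its underside, z up. Must stay standing on the turntable.
- turntable: White flat turntable, disc 230 mm in diameter, its top 35 mm above the bench, no rim, spinning freely about its vertical axis. Origin: on the axis at bench height, z up. It stands either left or right of the robot's centre line, the light box on the other side.
- viewer: White light box fixed to the bench, 60 mm high. Origin at bench height; it spans x -100 to 110, y -60 to 60 mm; the shutter opens along +x. On top: a lit window (60 x 50 mm, centre x = -50) under the shutter plate; the rod cradle over it; two guide rails at y = +-36 (8 mm wide, top at 68 mm) with black marks beside the tab's centre when closed (x = 35), half open (65, wide marks), fully open (95).
- cradle (a point): Where the vial's axis and middle lie when it rests in the cradle: 93 mm above the bench, x = -50 mm on the light box; same axes as the box. Cradle: two level steel rods along y, 8 mm thick, 20 mm apart (centres), tops 82 mm above the bench; end plates (40 mm wide in x, tops at 90 mm) with inner faces 80 mm apart. The vial lies along y.
- tab (a point): Centre of the upright aluminium tab of the shutter: 12 mm thick in x, 24 mm wide in y, 40 mm tall, from the steel shutter plate (top 65 mm above the bench) to 105 mm above the bench. Same axes as the light box. At x = 35 mm of the light box when closed.
- shutter (a joint): Shutter travel in m: 0 closed, 0.06 fully open, moving the tab along the light box's +x. A spring pushes it shut: about 3 N when closed, rising 0.2 N per mm to 9 N at half travel (0.03) and 15 N fully open.
- petri_dish: Clear closed petri dish, 60 mm in diameter, 14 mm high, on the bench near the robot's centre line. Origin: centre of its underside. Leave alone.
- tweezers: Steel tweezers lying on the bench between turntable and light box, 115 mm long, 12 mm wide, 8 mm high. Origin near the middle, on the bench; x along them. Leave alone.
There are look-alikes about, which are no part of the job. Several things have the shape of the turntable; the one meant has the colours described above.

How it is judged:
By the outcome, as a careful person would: the job done as asked, in the order asked, and still so for the second after the job is handed in, while the arm keeps its last pose, push and grip.
It also fails if it takes over 54 s, if anything falls off the work surface, if the arm or the gripper's body presses on something with over 40 N, if the wrist force passes 120 N, or if a joint passes its speed limit or range.

ROBOT

A 6-joint arm with a two-finger parallel gripper is mounted at the origin on the work surface. World frame = base frame: x ahead of the robot, y to its left, z up, the work surface at z = 0. Lengths are in mm, angles in rad, forces in N, time in s.
With the tool pointing down it reaches from about 225 to 875 mm from the base axis. Payload 3.4 kg.
Tool frame: the origin (TCP) lies at the very end of the fingers, on their centre line; the grasp point (between the pads) lies 19 mm behind it (r.hold_point_z is the distance from the TCP to the grasp point, in mm); x points along the fingers, y is the direction in which the jaws open and shut, and the axes are right-handed (so a half turn about x gives the same grasp; the last joint's range is limited). The gripper opens to 85 mm and grips with 20 to 120 N. Pads are 22 mm wide; open, the fingers measure 114 mm over their backs; the gripper's body (76 mm by 85 mm) begins 54 mm behind the grasp point. The pads swing forward as they close: fully open they stand 13 mm farther back than shut.
Start: joints at [-1.289, 0.276, 1.505, -0, 1.361, -0.121], TCP at [225.4, -529.016, 231.328] pointing down, gripper open.
Joint ranges: [-2.89, 2.89], [-0.75, 2.08], [0.22, 2.7], [-1.18, 4.32], [0.11, 2.71], [-2.7, 2.7]. Speed limits (rad/s): [2.57, 2.57, 3.14, 3.14, 3.14, 3.14].

INTERFACE

Orientations are given as a unit quaternion [w, x, y, z].
In Python, from workcell import r gives the robot as it stands.
- The arm moves only by the tool send_rows, never from a script. Its argument "targets" is a list of rows, each an object of numbers: "dx", "dy", "dz": the shift along the tool's x, y, z in units of 100 mm (1.0 is 100 mm); "rx", "ry", "rz": the turn, a rotation vector about the tool's x, y, z in units of 90 degrees (1.0 is 90 degrees). In form: [{"dx": .., "dy": .., "dz": .., "rx": .., "ry": .., "rz": ..}, ...]. A call has 1 to 10 rows; each row is the pose to reach, as a shift and turn from the pose commanded when the call began, along the tool's axes at that moment; what a row does not reach only later rows make up. A row lasts 1/10 s, in which the tool goes at most 50 mm and 8.59 degrees, less where a joint would pass 70% of its speed; a pose out of reach is approached as far as the arm can. A call with a number of a shift or a turn outside -1 to 1 is refused whole. A call with a gripper value outside its range is refused whole. "grip" is the gripper command: -1 is shut, 1 is fully open, values between are in proportion, set as the call begins (left out, the last holds). The fingers move at their own pace and stop on an object; "grip_force" is the grip in N (left out, the last holds). Time passes only in rows, so rows that repeat a pose let the fingers close. It gives the time, the measured TCP pose, the force and the opening at its end, in the units of the state.
- r.observe(): the state, without advancing time (a new reading comes with each control period).
- r.snapshot(name): name is "scene" or "top"; returns a dict with "image" (480x640x3 uint8, blue, green, red), "fx", "fy", "cx", "cy" (pixels), "R" (3x3) and "t" (3): a world point X has camera coordinates R X + t. Camera axes: x right, y down, z forward; pixel columns grow to the right and rows downward; lengths in mm; the calibration is good to about 2 mm. A picture is of the moment at which its call begins. There is no depth.
- r.hand_in(): hands the job in, once; it reports no verdict.
The state is a dict: "clock": time; "joints": joint angles; "joint_velocities": joint speeds; "tau": joint torques, N m; "position": TCP position; "tool_rot": TCP orientation; "wrist_force": force on the tool from outside, world axes, zero at the start; "torque": the same for the moment, N m; "gripper_width": finger opening in mm.
Only numpy, scipy, OpenCV 4.12 (cv2) and the standard library are available. Lean on these libraries where they do the work, as an engineer would, in place of code of your own. Each camera call takes 0.05 s, during which the arm holds its last target.

## Working session

There is one attempt and no reset: what is moved stays moved. The work goes in short steps, Python scripts to look and compute and a tool call to move; the robot and the scene stay as the last step left them, time stands still between calls to the robot, and variables do not carry over. Pictures are saved under pics/ and viewed, and the job is handed in when it is done.

Besides the shell and the picture viewer there is one more tool, called after "Call:" in YAML: its name, and indented under it one key for each argument. send_rows: Moves the arm, as the interface text tells. Shifts and turns lie within -1 to 1; 1 stands for 100 mm of shift or 90 degrees of turn. Its arguments: {"type":"object","properties":{"targets":{"type":"array"},"grip":{"type":"number"},"grip_force":{"type":"number"}},"required":["targets"]}

```bash
mkdir -p pics; ls; python3 - <<'E'
from workcell import r
import cv2,json,pickle
for n in("scene","top"):
    s=r.snapshot(n); cv2.imwrite(f"pics/{n}0.png",s["image"]); pickle.dump(s,open(f"{n}0.pkl","wb"))
    print(n,s["fx"],s["fy"],s["cx"],s["cy"],s["R"],s["t"])
print(r.observe(), r.hold_point_z)
E
```

```text
pics
scene 581.4727455235492 581.4727455235492 309.1533601599597 243.71884246979982 [[-0.85294911  0.52159401 -0.02043303]
 [ 0.30818011  0.47159273 -0.82621142]
 [-0.42131086 -0.71101335 -0.5629895 ]] [ 374.19533643  -51.11047371 1339.54113899]
top 458.60779783170125 458.60779783170125 325.2161357935948 234.32363088014608 [[-0.01842228 -0.99965267 -0.01884579]
 [-0.98989859  0.02088619 -0.14023031]
 [ 0.14057522  0.01607206 -0.98993954]] [ 36.42708378 463.93661818 944.84253755]
{'clock': 0.1, 'joints': array([-1.28899813e+00,  2.76539421e-01,  1.50599738e+00, -2.09696082e-05,
        1.36071746e+00, -1.20994614e-01]), 'joint_velocities': array([-0.00079732, -0.0009801 , -0.00196472, -0.00131718,  0.00099348,
       -0.00065656]), 'tau': array([ 1.41515742e-03, -4.17699766e+01, -2.46404815e+01, -1.26664268e-04,
        5.91385615e-03,  7.64649741e-06]), 'position': array([ 225.25248899, -528.52969183,  230.52549588]), 'tool_rot': array([-0.14086451, -0.69275992, -0.14203448,  0.69286874]), 'wrist_force': array([-0.26205651, -0.31232382, -0.56504203]), 'torque': array([0.02950889, 0.00360801, 0.05877299]), 'gripper_width': 85.34444413578218} 18.700000000000003
```

View pics/scene0.png

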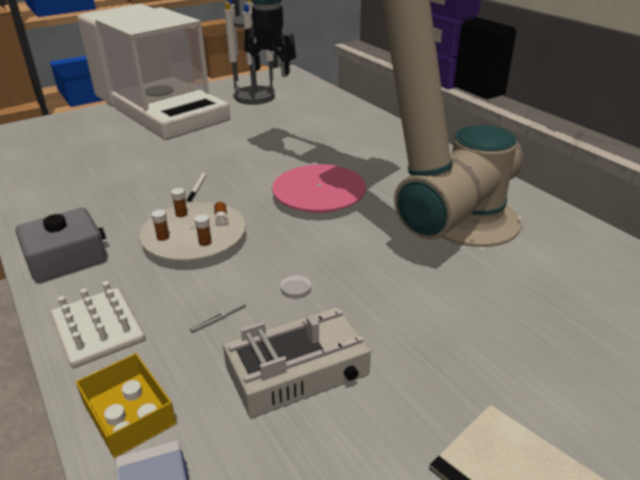

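View pics/top0.png

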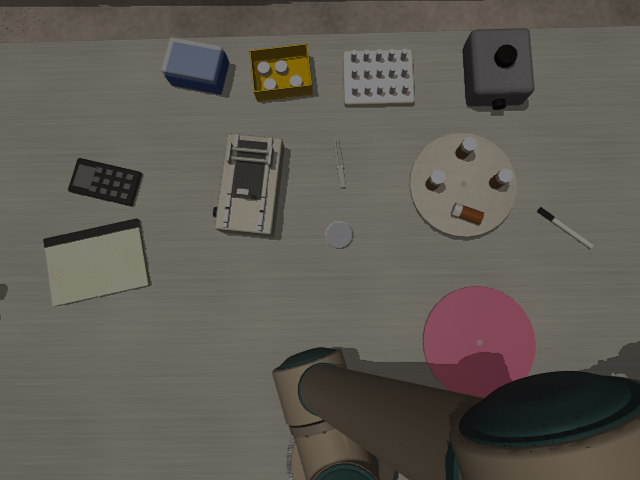

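The white disc at top-view (463,185) is the turntable: it carries three standing vials and the tipped one. The pink disc at (479,343) is a look-alike, wrong in colour and empty. The light box is at (250,185), with its cradle at the far end and its tab at about (243,190). I'll enlarge both to confirm.

```bash
python3 - <<'E'
import cv2
t=cv2.imread("pics/top0.png")
cv2.imwrite("pics/c1.png",cv2.resize(t[125:245,400:530],None,fx=5,fy=5,interpolation=cv2.INTER_CUBIC)[:600,:650])
cv2.imwrite("pics/c2.png",cv2.resize(t[125:245,205:295],None,fx=5,fy=5,interpolation=cv2.INTER_CUBIC))
s=cv2.imread("pics/scene0.png")
cv2.imwrite("pics/c3.png",cv2.resize(s[300:415,215:380],None,fx=4.8,fy=4.8,interpolation=cv2.INTER_CUBIC))
cv2.imwrite("pics/c4.png",cv2.resize(s[175:275,130:260],None,fx=6,fy=6,interpolation=cv2.INTER_CUBIC))
E
```

```text
(no output)
```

View pics/c1.png

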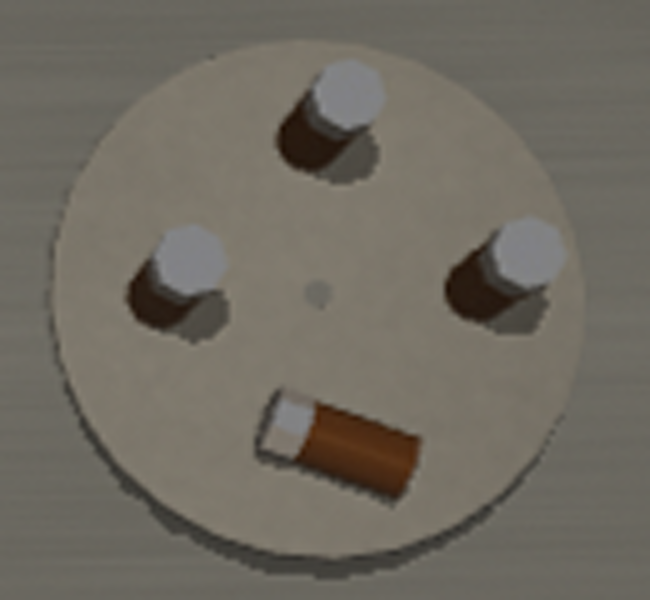

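View pics/c2.png

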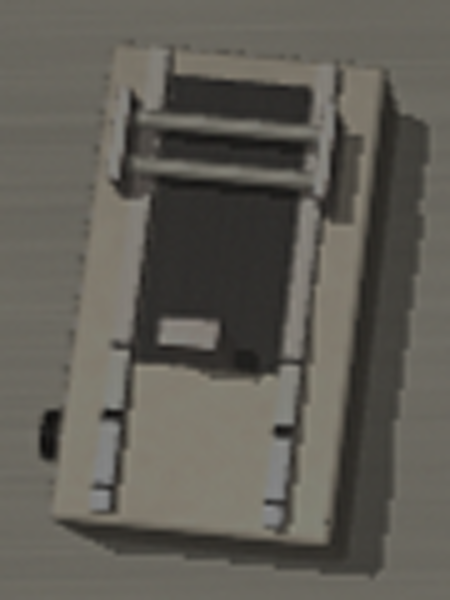

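View pics/c3.png

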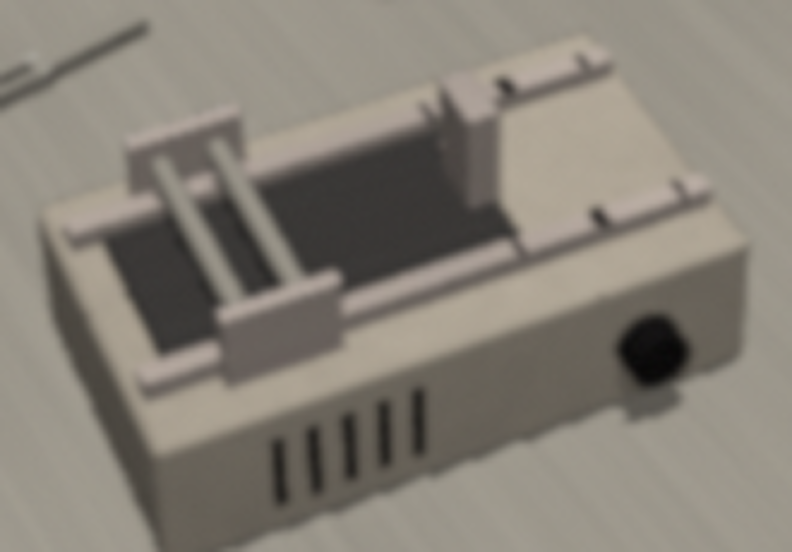

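View pics/c4.png

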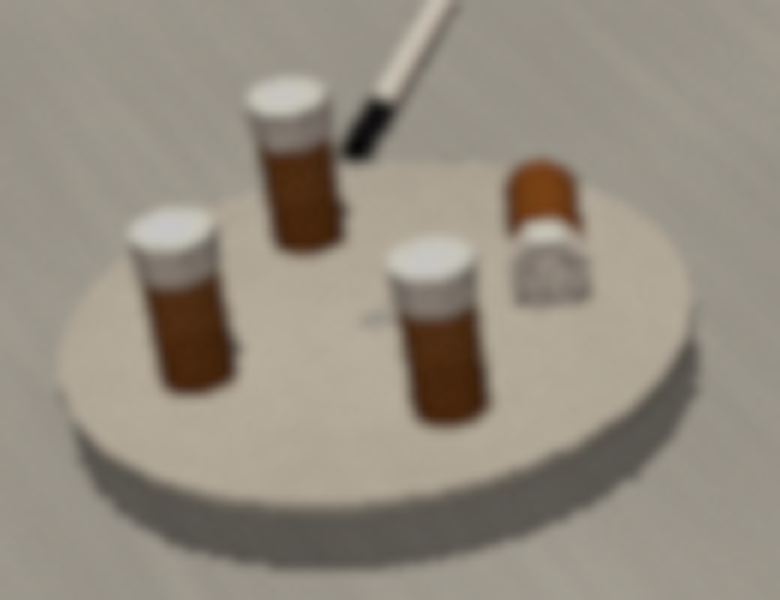

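Crop c1 confirms it: the amber vial lies at the lower part of the white disc, its cap end at about (273,423) and its body end at about (411,468) in the crop. Crops c2 and c3 show the box corners and rail marks. Next I'll fit the poses from both views.

```bash
cat > h.py <<'E'
import numpy as np,pickle,cv2
from scipy.optimize import least_squares
def load(n): return pickle.load(open(n+".pkl","rb"))
def proj(s,X):
    c=np.atleast_2d(X)@s["R"].T+s["t"]
    return np.c_[s["fx"]*c[:,0]/c[:,2]+s["cx"], s["fy"]*c[:,1]/c[:,2]+s["cy"]]
def back(s,uv,z):
    d=s["R"].T@np.array([(uv[0]-s["cx"])/s["fx"],(uv[1]-s["cy"])/s["fy"],1]); C=-s["R"].T@s["t"]
    return C+d*(z-C[2])/d[2]
def crop(p,off,k): return (np.array(p,float)+.5)/k-.5+np.array(off)
E
python3 - <<'E'
from h import *
T=load("top0");S=load("scene0")
print("cam",-T["R"].T@T["t"],-S["R"].T@S["t"])
# box
tp={(-100,-60,60):(120,48),(-100,60,60):(383,70),(110,-60,60):(60,518),(110,60,60):(327,543),(65,-36,68):(113,413),(65,36,68):(284,430),(35,-36,68):(118,346),(35,36,68):(290,358),(95,-36,68):(102,488),(95,36,68):(274,503)}
sp={(110,-60,60):(748,245),(110,60,60):(590,38),(-100,-60,60):(155,455),(-100,60,60):(42,215),(65,-36,68):(600,217),(65,36,68):(505,87),(95,-36,68):(680,188),(95,36,68):(585,63)}
Pt=np.array(list(tp));ut=crop(list(tp.values()),(205,125),5)
Ps=np.array(list(sp));us=crop(list(sp.values()),(215,300),4.8)
def w(p,P):
    c,s=np.cos(p[2]),np.sin(p[2]);return np.c_[c*P[:,0]-s*P[:,1]+p[0],s*P[:,0]+c*P[:,1]+p[1],P[:,2]]
def f(p,a=1,b=1): return np.r_[a*(proj(T,w(p,Pt))-ut).ravel(),b*(proj(S,w(p,Ps))-us).ravel()]
for a,b in((1,1),(1,0),(0,1)):
    q=least_squares(f,[500,150,3.1],args=(a,b)); print(a,b,q.x,np.abs(q.fun).max())
    if a==b: 
        print(np.round(q.fun,1)); p=q.x
        c=w(p,np.array([[-50,0,93],[35,0,105],[35,0,0],[65,0,0]],float));print(c); print("tab px top",proj(T,c[1])," scene",proj(S,c[1]))
# turntable
for v,z in (((318,294),35),): print("axis",back(T,crop(v,(400,125),5),z))
print("axis scene",back(S,crop((377,320),(130,175),6),35))
a=back(T,crop((273,423),(400,125),5),49);b=back(T,crop((411,468),(400,125),5),49)
print("vial",a,b,(a+b)/2,np.linalg.norm(a-b),np.degrees(np.arctan2(*(a-b)[[1,0]])))
for v in ((350,93),(190,260),(530,252)): print("cap",back(T,crop(v,(400,125),5),96))
# scene vial
for v in ((545,265),(542,190)): print("sc",back(S,crop(v,(130,175),6),49))
E
```

```text
cam [ 327.09982665   11.53899288 1001.08146219] [899.28404306 781.35690949 719.56548226]
1 1 [580.39653119 185.89449597   3.02501734] 2.441581664962399
[-1.6 -1.9  1.2 -1.4 -2.4  0.2  1.2  0.6  0.2  0.4  0.3  0.2  1.  -0.2
  0.7  0.5  0.5 -0.4  0.6 -0.2  1.8 -0.5  0.2 -1.7  0.2  0.6 -1.4 -1.3
  0.4  0.8  0.5  0.5  0.5  1.  -0.2  0.3]
[[630.05717068 180.07892327  93.        ]
 [545.63408355 189.96539686 105.        ]
 [545.63408355 189.96539686   0.        ]
 [515.83769986 193.45474048   0.        ]]
tab px top [[242.77376873 191.01485359]]  scene [[312.79699202 319.85976906]]
1 0 [579.97201138 186.19703267   3.02392899] 2.6416778628929194
0 1 [580.66872451 185.60641685   3.02597911] 1.789536009355686
axis [ 568.56173484 -271.39160108   35.        ]
axis scene [ 569.46850167 -275.9829448    35.        ]
vial [ 509.91089628 -245.12267825   49.        ] [ 489.47455385 -301.49574396   49.        ] [ 499.69272506 -273.30921111   49.        ] 59.963043864810665 70.07342570422934
cap [ 637.01650327 -271.57611266   96.        ]
cap [ 568.59179799 -202.96444448   96.        ]
cap [ 568.6906705  -339.52897301   96.        ]
sc [ 510.06137784 -255.53014151   49.        ]
sc [ 488.6041051  -305.93027419   49.        ]
```

```bash
cat >> h.py <<'E'
from scipy.spatial.transform import Rotation as Ro
def rot(o): q=o["tool_rot"]; return Ro.from_quat([q[1],q[2],q[3],q[0]])
def togo(o,target,yawy):
    """target TCP, yawy = world heading (deg) of tool y, tool down"""
    R=rot(o); y=np.array([np.cos(np.radians(yawy)),np.sin(np.radians(yawy)),0]); x=np.array([0,0,-1.]); z=np.cross(x,y)
    Rt=Ro.from_matrix(np.c_[x,y,z])
    d=R.inv().apply(np.array(target)-o["position"])/100
    rv=(R.inv()*Rt).as_rotvec()/(np.pi/2)
    print("shift",d.round(3),"turn",rv.round(4))
E
python3 - <<'E'
from h import *
from workcell import r
o=r.observe();print(rot(o).as_matrix().round(3))
for yw in(-20,160): togo(o,[500,-274,150],yw)
E
```

```text
[[-0.     0.392 -0.92 ]
 [ 0.002 -0.92  -0.392]
 [-1.    -0.002 -0.   ]]
shift [ 0.808 -1.263 -3.525] turn [-5.213e-01 -5.000e-04  9.000e-04]
shift [ 0.808 -1.263 -3.525] turn [1.4787e+00 1.2000e-03 7.0000e-04]
```

Call:
send_rows:
  targets:
    - {"dz": -0.4,"dy": -0.14,"rx": -0.095}
    - {"dz": -0.8,"dy": -0.28,"rx": -0.19}
    - {"dz": -1.0,"dy": -0.36,"rx": -0.285}
    - {"dz": -1.0,"dy": -0.36,"rx": -0.38}
    - {"dz": -1.0,"dy": -0.36,"rx": -0.475}
    - {"dz": -1.0,"dy": -0.36,"rx": -0.521}
  grip: 0.5

```text
$.targets[0]: bad value
```

```bash
python3 - <<'E'
from h import *
from workcell import r
o=r.observe();print(o["clock"],o["position"],o["gripper_width"],o["joints"].round(2)); togo(o,[500,-274,150],-20)
E
```

```text
0.1 [ 225.25248899 -528.52969183  230.52549588] 85.34444413578218 [-1.29  0.28  1.51 -0.    1.36 -0.12]
shift [ 0.808 -1.263 -3.525] turn [-5.213e-01 -5.000e-04  9.000e-04]
```

Call:
send_rows:
  targets:
    - {"dx": 0,"dy": -0.14,"dz": -0.4,"rx": -0.095,"ry": 0,"rz": 0}
    - {"dx": 0,"dy": -0.28,"dz": -0.8,"rx": -0.19,"ry": 0,"rz": 0}
    - {"dx": 0,"dy": -0.36,"dz": -1.0,"rx": -0.285,"ry": 0,"rz": 0}
    - {"dx": 0,"dy": -0.36,"dz": -1.0,"rx": -0.38,"ry": 0,"rz": 0}
    - {"dx": 0,"dy": -0.36,"dz": -1.0,"rx": -0.475,"ry": 0,"rz": 0}
    - {"dx": 0,"dy": -0.36,"dz": -1.0,"rx": -0.521,"ry": 0,"rz": 0}
    - {"dx": 0,"dy": -0.36,"dz": -1.0,"rx": -0.521,"ry": 0,"rz": 0}
  grip: 0.5

```text
clock: 0.8
position: [303.3, -456.3, 230.9]
tool_rot: [0.405, 0.579, 0.406, -0.579]
wrist_force: [0.3, 0.1, 0.0]
gripper_width: 63.8
```

```bash
python3 - <<'E'
from h import *
from workcell import r
o=r.observe();print(o["clock"],o["position"],o["gripper_width"],o["joints"].round(2)); togo(o,[500,-274,150],-20)
E
```

```text
0.8 [ 303.27506533 -456.3296841   230.9104188 ] 63.825864040131975 [-1.11  0.24  1.56 -0.    1.34 -0.76]
shift [ 0.81   1.224 -2.386] turn [-0.0003 -0.0004  0.0004]
```

Call:
send_rows:
  targets:
    - {"dx": 0,"dy": 0.2,"dz": -0.4,"rx": 0,"ry": 0,"rz": 0}
    - {"dx": 0,"dy": 0.4,"dz": -0.8,"rx": 0,"ry": 0,"rz": 0}
    - {"dx": 0,"dy": 0.45,"dz": -0.9,"rx": 0,"ry": 0,"rz": 0}

```text
clock: 1.1
position: [378.5, -384.6, 231.1]
tool_rot: [0.405, 0.58, 0.406, -0.578]
wrist_force: [-0.2, -0.3, -0.4]
gripper_width: 64.2
```

Call:
send_rows:
  targets:
    - {"dx": 0,"dy": 0.2,"dz": -0.4,"rx": 0,"ry": 0,"rz": 0}
    - {"dx": 0,"dy": 0.4,"dz": -0.8,"rx": 0,"ry": 0,"rz": 0}
    - {"dx": 0,"dy": 0.45,"dz": -0.9,"rx": 0,"ry": 0,"rz": 0}

```text
clock: 1.4
position: [451.7, -315.8, 231.1]
tool_rot: [0.406, 0.58, 0.406, -0.578]
wrist_force: [-1.0, 1.0, -0.5]
gripper_width: 63.8
```

Call:
send_rows:
  targets:
    - {"dx": 0.2,"dy": 0.2,"dz": -0.4,"rx": 0,"ry": 0,"rz": 0}
    - {"dx": 0.5,"dy": 0.32,"dz": -0.59,"rx": 0,"ry": 0,"rz": 0}
    - {"dx": 0.8,"dy": 0.32,"dz": -0.59,"rx": 0,"ry": 0,"rz": 0}
    - {"dx": 0.8,"dy": 0.32,"dz": -0.59,"rx": 0,"ry": 0,"rz": 0}

```text
clock: 1.8
position: [497.0, -272.2, 147.1]
tool_rot: [-0.402, -0.578, -0.409, 0.581]
wrist_force: [-1.2, 0.3, 0.3]
gripper_width: 64.2
```

```bash
python3 - <<'E'
from h import *
from workcell import r
for n in("scene","top"):
    s=r.snapshot(n); cv2.imwrite(f"pics/{n}1.png",s["image"]); pickle.dump(s,open(f"{n}1.pkl","wb"))
o=r.observe();print(o["clock"],o["position"],o["gripper_width"],o["wrist_force"]); togo(o,[500,-274,37],-20)
p=o["position"]
for n in("scene1","top1"):
    s=load(n);u=proj(s,p)[0];print(n,u); x,y=np.round(u).astype(int); im=s["image"];x0=max(0,x-65);y0=max(0,y-40)
    cv2.imwrite(f"pics/{n}c.png",cv2.resize(im[y0:y0+100,x0:x0+130],None,fx=6,fy=6,interpolation=cv2.INTER_CUBIC));print(x0,y0)
E
```

```text
1.9 [ 499.26310533 -274.57992846  151.27682878] 63.98735188646416 [0.37108431 1.12393639 0.48996915]
shift [ 1.143  0.006 -0.008] turn [-0.0009  0.0003  0.0008]
scene1 [216.2680794 172.5283868]
151 133
top1 [484.43040527 203.83438546]
419 164
```

View pics/scene1c.png

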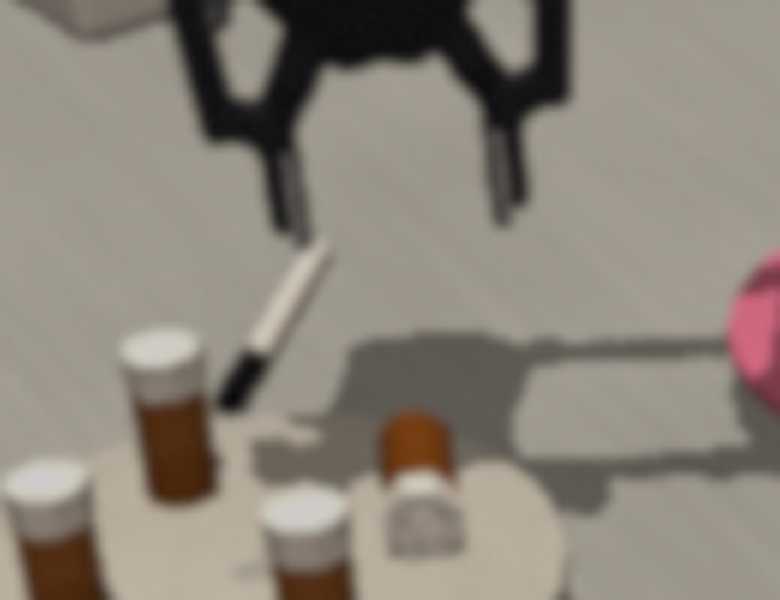

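View pics/top1c.png

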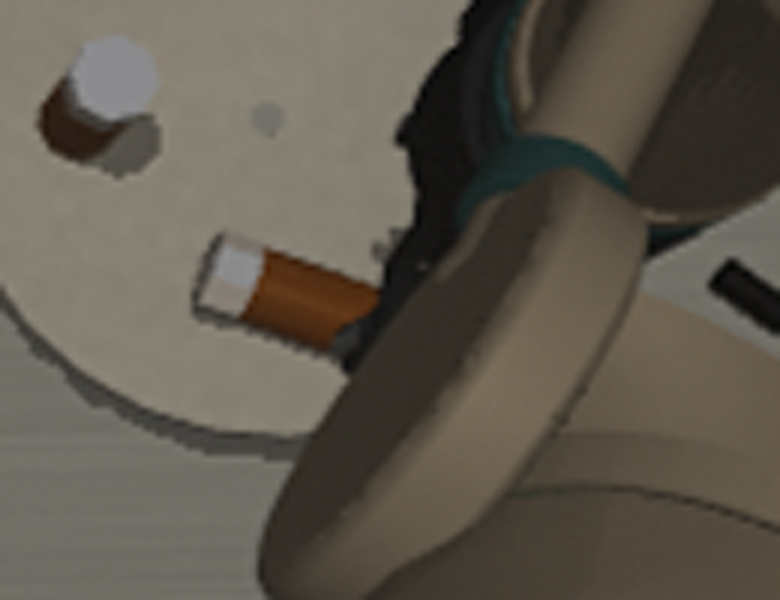

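Fingertips in the scene crop are at (290,235) and (505,225). Their midpoint of (397,230) agrees with the projected TCP at (391,237). The vial hasn't moved. I'll check its scene position against the top-view estimate.

```bash
python3 - <<'E'
from h import *
S=load("scene1");im=S["image"].copy()
big=cv2.resize(im[183:248,170:250],None,fx=9,fy=9,interpolation=cv2.INTER_CUBIC)
c=np.array([499.7,-273.3,49]);a=np.radians(70);d=np.array([np.cos(a),np.sin(a),0]);n=np.array([-d[1],d[0],0])
for e in(-30.5,30.5):
    t=np.linspace(0,2*np.pi,40);P=c+e*d+14*(np.outer(np.cos(t),n)+np.outer(np.sin(t),[0,0,1]))
    u=((proj(S,P)-[170,183]+.5)*9-.5).astype(int);cv2.polylines(big,[u],True,(0,255,0),1)
cv2.imwrite("pics/ov.png",big)
E
```

```text
(no output)
```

View pics/ov.png

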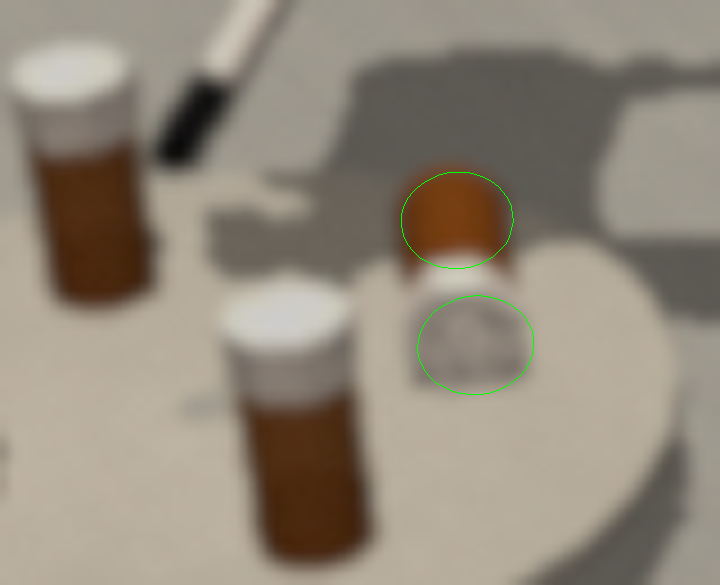

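The overlay fits within about 2 mm, so I'll descend and grasp.

Call:
send_rows:
  targets:
    - {"dx": 0.25,"dy": 0,"dz": -0.01,"rx": 0,"ry": 0,"rz": 0}
    - {"dx": 0.5,"dy": 0.01,"dz": -0.01,"rx": 0,"ry": 0,"rz": 0}
    - {"dx": 0.7,"dy": 0.01,"dz": -0.01,"rx": 0,"ry": 0,"rz": 0}
    - {"dx": 0.85,"dy": 0.01,"dz": -0.01,"rx": 0,"ry": 0,"rz": 0}
    - {"dx": 0.94,"dy": 0.01,"dz": -0.01,"rx": 0,"ry": 0,"rz": 0}
    - {"dx": 1.0,"dy": 0.01,"dz": -0.01,"rx": 0,"ry": 0,"rz": 0}
    - {"dx": 1.0,"dy": 0.01,"dz": -0.01,"rx": 0,"ry": 0,"rz": 0}

```text
clock: 2.6
position: [501.2, -274.0, 51.8]
tool_rot: [0.406, 0.58, 0.405, -0.579]
wrist_force: [-0.9, -0.4, -0.1]
gripper_width: 64.1
```

Call:
send_rows:
  targets:
    - {"dx": 0.08,"dy": 0,"dz": 0,"rx": 0,"ry": 0,"rz": 0}
    - {"dx": 0.14,"dy": 0,"dz": 0,"rx": 0,"ry": 0,"rz": 0}
    - {"dx": 0.14,"dy": 0,"dz": 0,"rx": 0,"ry": 0,"rz": 0}

```text
clock: 2.9
position: [500.6, -273.0, 36.6]
tool_rot: [-0.405, -0.579, -0.406, 0.58]
wrist_force: [0.1, 0.3, -0.8]
gripper_width: 64.2
```

Call:
send_rows:
  targets:
    - {"dx": 0,"dy": 0,"dz": 0,"rx": 0,"ry": 0,"rz": 0}
    - {"dx": 0,"dy": 0,"dz": 0,"rx": 0,"ry": 0,"rz": 0}
    - {"dx": 0,"dy": 0,"dz": 0,"rx": 0,"ry": 0,"rz": 0}
    - {"dx": 0,"dy": 0,"dz": 0,"rx": 0,"ry": 0,"rz": 0}
    - {"dx": 0,"dy": 0,"dz": 0,"rx": 0,"ry": 0,"rz": 0}
    - {"dx": 0,"dy": 0,"dz": 0,"rx": 0,"ry": 0,"rz": 0}
    - {"dx": 0,"dy": 0,"dz": 0,"rx": 0,"ry": 0,"rz": 0}
    - {"dx": 0,"dy": 0,"dz": 0,"rx": 0,"ry": 0,"rz": 0}
    - {"dx": 0,"dy": 0,"dz": 0,"rx": 0,"ry": 0,"rz": 0}
  grip: -1
  grip_force: 25

```text
clock: 3.8
position: [501.3, -273.5, 37.6]
tool_rot: [0.406, 0.579, 0.405, -0.579]
wrist_force: [-1.4, -0.6, 5.1]
gripper_width: 26.7
```

```bash
python3 - <<'E'
from h import *
from workcell import r
n="scene";s=r.snapshot(n); pickle.dump(s,open(f"{n}2.pkl","wb"))
o=r.observe();print(o["clock"],o["position"],o["gripper_width"],o["wrist_force"])
cv2.imwrite("pics/s2c.png",cv2.resize(s["image"][150:275,130:280],None,fx=4.8,fy=4.8,interpolation=cv2.INTER_CUBIC))
E
```

```text
3.85 [ 501.31543429 -273.51664553   37.60016042] 27.10605065830375 [0.02971612 0.7340364  4.35001187]
```

View pics/s2c.png

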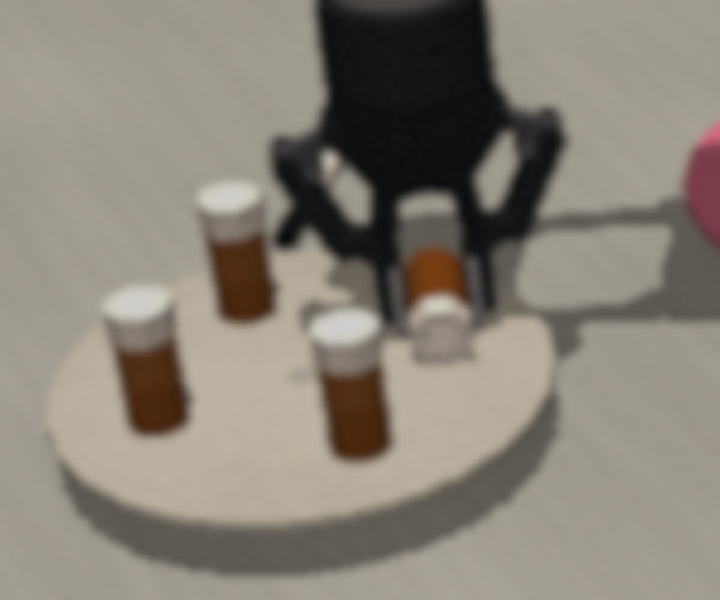

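It is gripped at about 27 mm and the neighbours are standing. Lifting.

Call:
send_rows:
  targets:
    - {"dx": -0.05,"dy": 0,"dz": 0,"rx": 0,"ry": 0,"rz": 0}
    - {"dx": -0.15,"dy": 0,"dz": 0,"rx": 0,"ry": 0,"rz": 0}
    - {"dx": -0.3,"dy": 0,"dz": 0,"rx": 0,"ry": 0,"rz": 0}
    - {"dx": -0.5,"dy": 0,"dz": 0,"rx": 0,"ry": 0,"rz": 0}
    - {"dx": -0.75,"dy": 0,"dz": 0,"rx": 0,"ry": 0,"rz": 0}
    - {"dx": -0.9,"dy": 0,"dz": 0,"rx": 0,"ry": 0,"rz": 0}
    - {"dx": -1.0,"dy": 0,"dz": 0,"rx": 0,"ry": 0,"rz": 0}
    - {"dx": -1.0,"dy": 0,"dz": 0,"rx": 0,"ry": 0,"rz": 0}

```text
clock: 4.65
position: [501.7, -273.8, 138.9]
tool_rot: [0.406, 0.58, 0.404, -0.579]
wrist_force: [0.5, 0.3, -1.0]
gripper_width: 27.4
```

```bash
python3 - <<'E'
from h import *
from workcell import r
o=r.observe();print(o["clock"],o["position"],o["gripper_width"],o["wrist_force"],o["joints"].round(2)); 
togo(o,[630,180,190],-6.7)
togo(o,[630,180,190],173.3)
n="scene";s=r.snapshot(n); pickle.dump(s,open(f"{n}3.pkl","wb"))
cv2.imwrite("pics/s3c.png",cv2.resize(s["image"][100:275,130:280],None,fx=3.4,fy=3.4,interpolation=cv2.INTER_CUBIC))
E
```

```text
4.65 [ 501.70172367 -273.83059222  138.92534736] 27.38570175257175 [ 0.50223165  0.26657124 -1.03678978] [-0.62  0.34  1.66 -0.    1.14 -0.27]
shift [-0.516 -0.348 -4.703] turn [-0.1481  0.0008 -0.0018]
shift [-0.516 -0.348 -4.703] turn [ 1.8519e+00 -2.6000e-03 -1.1000e-03]
```

View pics/s3c.png

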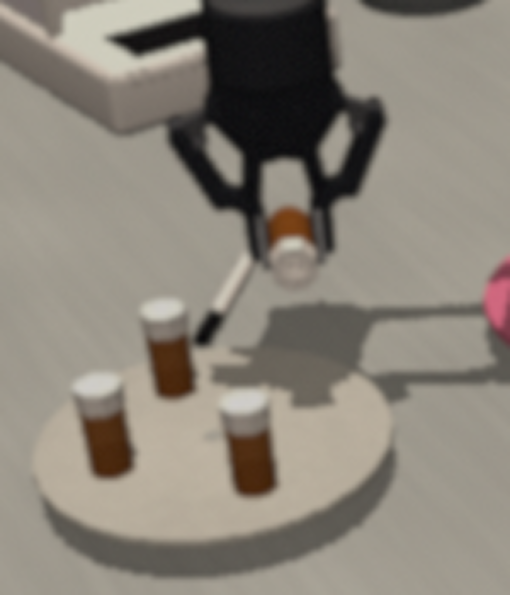

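The vial is held level and the three others stand. Moving to above the cradle.

Call:
send_rows:
  targets:
    - {"dx": -0.15,"dy": 0,"dz": -0.1,"rx": 0,"ry": 0,"rz": 0}
    - {"dx": -0.3,"dy": -0.02,"dz": -0.3,"rx": 0,"ry": 0,"rz": 0}
    - {"dx": -0.45,"dy": -0.05,"dz": -0.6,"rx": 0,"ry": 0,"rz": 0}
    - {"dx": -0.52,"dy": -0.07,"dz": -0.95,"rx": 0,"ry": 0,"rz": 0}

```text
clock: 5.1
position: [526.9, -181.5, 189.3]
tool_rot: [-0.405, -0.58, -0.405, 0.58]
wrist_force: [0.7, 0.3, -0.6]
gripper_width: 27.3
```

Call:
send_rows:
  targets:
    - {"dx": 0,"dy": -0.02,"dz": -0.35,"rx": 0,"ry": 0,"rz": 0}
    - {"dx": 0,"dy": -0.05,"dz": -0.7,"rx": 0,"ry": 0,"rz": 0}
    - {"dx": 0,"dy": -0.07,"dz": -1.0,"rx": 0,"ry": 0,"rz": 0}

```text
clock: 5.4
position: [554.1, -83.4, 188.0]
tool_rot: [-0.405, -0.579, -0.406, 0.58]
wrist_force: [0.0, -0.4, -0.7]
gripper_width: 26.7
```

Call:
send_rows:
  targets:
    - {"dx": 0,"dy": -0.02,"dz": -0.35,"rx": 0,"ry": 0,"rz": 0}
    - {"dx": 0,"dy": -0.05,"dz": -0.7,"rx": 0,"ry": 0,"rz": 0}
    - {"dx": 0,"dy": -0.07,"dz": -1.0,"rx": 0,"ry": 0,"rz": 0}

```text
clock: 5.7
position: [581.8, 12.8, 187.8]
tool_rot: [-0.405, -0.578, -0.406, 0.58]
wrist_force: [0.2, 0.8, 0.2]
gripper_width: 26.9
```

Call:
send_rows:
  targets:
    - {"dx": 0,"dy": -0.02,"dz": -0.35,"rx": 0,"ry": 0,"rz": 0}
    - {"dx": 0,"dy": -0.05,"dz": -0.7,"rx": 0,"ry": 0,"rz": 0}
    - {"dx": 0,"dy": -0.07,"dz": -1.0,"rx": -0.05,"ry": 0,"rz": 0}
    - {"dx": 0,"dy": -0.07,"dz": -1.0,"rx": -0.1,"ry": 0,"rz": 0}
    - {"dx": 0,"dy": -0.07,"dz": -1.0,"rx": -0.148,"ry": 0,"rz": 0}
    - {"dx": 0,"dy": -0.07,"dz": -1.0,"rx": -0.148,"ry": 0,"rz": 0}

```text
clock: 6.3
position: [609.3, 107.7, 187.6]
tool_rot: [-0.469, -0.527, -0.471, 0.529]
wrist_force: [0.8, 0.8, -1.4]
gripper_width: 26.6
```

```bash
python3 - <<'E'
from h import *
from workcell import r
o=r.observe();print(o["clock"],o["position"],o["gripper_width"],o["wrist_force"],o["joints"].round(2)); 
togo(o,[630,180,130],-6.7)
E
```

```text
6.3 [609.25234283 107.7308345  187.60673591] 26.617863199610127 [ 0.75570927  0.77725356 -1.41418711] [ 0.06  0.37  1.48 -0.    1.3   0.18]
shift [ 0.575  0.124 -0.742] turn [0.0003 0.0004 0.0019]
```

Call:
send_rows:
  targets:
    - {"dx": 0,"dy": 0.05,"dz": -0.3,"rx": 0,"ry": 0,"rz": 0}
    - {"dx": 0.1,"dy": 0.1,"dz": -0.6,"rx": 0,"ry": 0,"rz": 0}
    - {"dx": 0.3,"dy": 0.124,"dz": -0.74,"rx": 0,"ry": 0,"rz": 0}
    - {"dx": 0.5,"dy": 0.124,"dz": -0.74,"rx": 0,"ry": 0,"rz": 0}
    - {"dx": 0.57,"dy": 0.124,"dz": -0.74,"rx": 0,"ry": 0,"rz": 0}
    - {"dx": 0.57,"dy": 0.124,"dz": -0.74,"rx": 0,"ry": 0,"rz": 0}
    - {"dx": 0.57,"dy": 0.124,"dz": -0.74,"rx": 0,"ry": 0,"rz": 0}

```text
clock: 7.0
position: [631.3, 178.9, 132.7]
tool_rot: [0.47, 0.529, 0.469, -0.529]
wrist_force: [-1.3, 0.3, 0.2]
gripper_width: 26.9
```

```bash
python3 - <<'E'
from h import *
from workcell import r
for n in("scene","top"):
    s=r.snapshot(n); pickle.dump(s,open(f"{n}4.pkl","wb"))
    c=(215,255) if n=="scene" else (190,110)
    cv2.imwrite(f"pics/{n}4c.png",cv2.resize(s["image"][c[1]:c[1]+150,c[0]:c[0]+180],None,fx=4,fy=4,interpolation=cv2.INTER_CUBIC))
o=r.observe();print(o["clock"],o["position"],o["gripper_width"],o["wrist_force"]); togo(o,[630,180,83],-6.7)
S=load("scene4")
# draw predicted vial in cradle position & current hold overlays
b=np.radians(173.3)
im=cv2.imread("pics/scene4c.png")
c=o["position"]+[0,0,12];d=np.array([-np.sin(b),np.cos(b),0]);n=np.array([np.cos(b),np.sin(b),0])
for e in(-30.5,30.5):
    t=np.linspace(0,2*np.pi,40);P=c+e*d+14*(np.outer(np.cos(t),n)+np.outer(np.sin(t),[0,0,1]))
    cv2.polylines(im,[((proj(S,P)-[215,255]+.5)*4-.5).astype(int)],True,(0,255,0),1)
cv2.imwrite("pics/scene4o.png",im)
E
```

```text
7.1 [631.79679677 179.01560204 133.495584  ] 27.071774573038194 [-0.2271754   0.33004069 -0.92096191]
shift [ 0.505 -0.02  -0.007] turn [-0.0008 -0.0003 -0.0013]
```

View pics/scene4o.png

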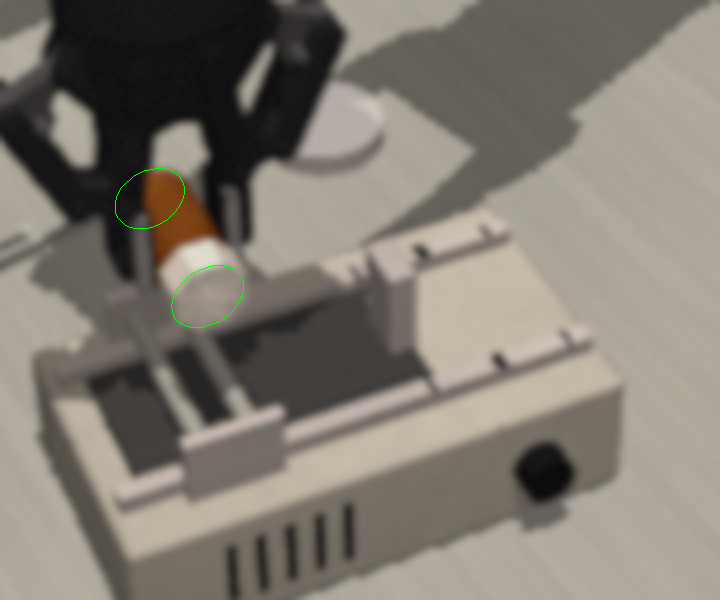

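View pics/top4c.png

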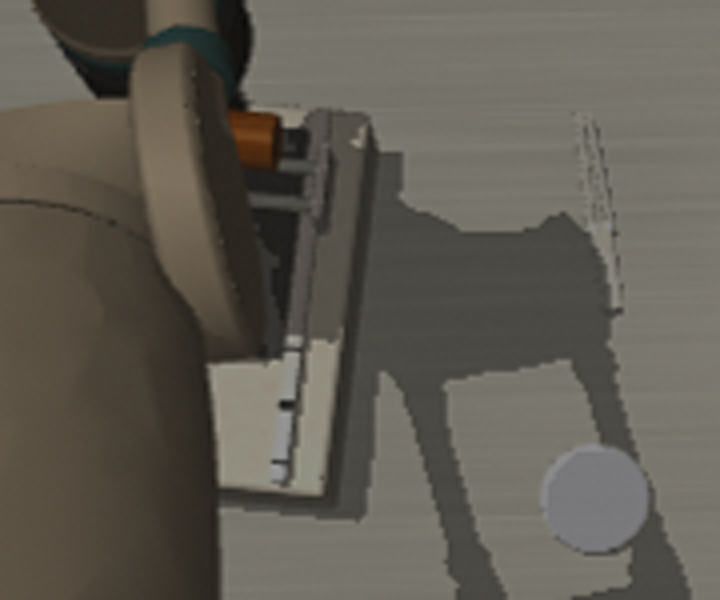

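Call:
send_rows:
  targets:
    - {"dx": 0.12,"dy": -0.01,"dz": 0,"rx": 0,"ry": 0,"rz": 0}
    - {"dx": 0.26,"dy": -0.02,"dz": 0,"rx": 0,"ry": 0,"rz": 0}
    - {"dx": 0.38,"dy": -0.02,"dz": 0,"rx": 0,"ry": 0,"rz": 0}
    - {"dx": 0.46,"dy": -0.02,"dz": 0,"rx": 0,"ry": 0,"rz": 0}
    - {"dx": 0.48,"dy": -0.02,"dz": 0,"rx": 0,"ry": 0,"rz": 0}
    - {"dx": 0.48,"dy": -0.02,"dz": 0,"rx": 0,"ry": 0,"rz": 0}
    - {"dx": 0.48,"dy": -0.02,"dz": 0,"rx": 0,"ry": 0,"rz": 0}

```text
clock: 7.8
position: [629.2, 179.7, 84.5]
tool_rot: [0.47, 0.529, 0.47, -0.528]
wrist_force: [-0.0, -0.1, -0.0]
gripper_width: 26.9
```

```bash
python3 - <<'E'
from h import *
from workcell import r
for n in("scene","top"):
    s=r.snapshot(n); pickle.dump(s,open(f"{n}5.pkl","wb"))
    c=(215,255) if n=="scene" else (190,110)
    cv2.imwrite(f"pics/{n}5c.png",cv2.resize(s["image"][c[1]:c[1]+150,c[0]:c[0]+180],None,fx=4,fy=4,interpolation=cv2.INTER_CUBIC))
o=r.observe();print(o["clock"],o["position"],o["gripper_width"],o["wrist_force"]); togo(o,[630,180,81.6],-6.7)
E
```

```text
7.9 [629.19774783 179.70240216  84.57558405] 27.08824540004061 [ 0.10018461 -0.48693128 -0.65424659]
shift [ 0.03   0.008 -0.004] turn [-0.0001 -0.0001 -0.0003]
```

View pics/scene5c.png

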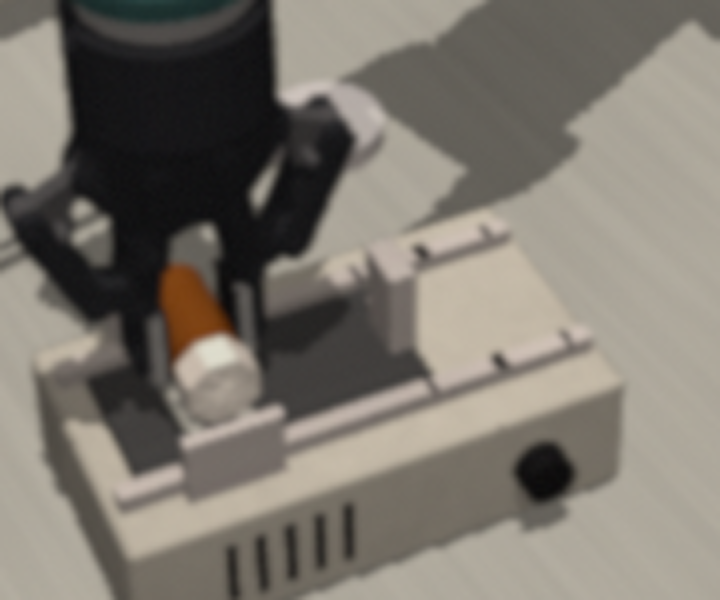

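The vial is above the rods, with the cap end at crop (220,385) inside the near end plate. Creeping down to contact.

Call:
send_rows:
  targets:
    - {"dx": 0.01,"dy": 0.005,"dz": 0,"rx": 0,"ry": 0,"rz": 0}
    - {"dx": 0.02,"dy": 0.005,"dz": 0,"rx": 0,"ry": 0,"rz": 0}
    - {"dx": 0.025,"dy": 0.005,"dz": 0,"rx": 0,"ry": 0,"rz": 0}
    - {"dx": 0.025,"dy": 0.005,"dz": 0,"rx": 0,"ry": 0,"rz": 0}
    - {"dx": 0.025,"dy": 0.005,"dz": 0,"rx": 0,"ry": 0,"rz": 0}

```text
clock: 8.4
position: [630.6, 179.6, 82.5]
tool_rot: [0.47, 0.529, 0.469, -0.528]
wrist_force: [2.0, 0.1, 3.0]
gripper_width: 27.0
```

Call:
send_rows:
  targets:
    - {"dx": 0.01,"dy": 0,"dz": 0,"rx": 0,"ry": 0,"rz": 0}
    - {"dx": 0.01,"dy": 0,"dz": 0,"rx": 0,"ry": 0,"rz": 0}
    - {"dx": 0.01,"dy": 0,"dz": 0,"rx": 0,"ry": 0,"rz": 0}

```text
clock: 8.7
position: [631.1, 179.6, 82.0]
tool_rot: [0.471, 0.529, 0.469, -0.527]
wrist_force: [2.2, -0.7, 4.4]
gripper_width: 27.0
```

It has touched down with about 4 N. Releasing to a modest opening.

Call:
send_rows:
  targets:
    - {"dx": 0,"dy": 0,"dz": 0,"rx": 0,"ry": 0,"rz": 0}
    - {"dx": 0,"dy": 0,"dz": 0,"rx": 0,"ry": 0,"rz": 0}
    - {"dx": 0,"dy": 0,"dz": 0,"rx": 0,"ry": 0,"rz": 0}
    - {"dx": 0,"dy": 0,"dz": 0,"rx": 0,"ry": 0,"rz": 0}
    - {"dx": 0,"dy": 0,"dz": 0,"rx": 0,"ry": 0,"rz": 0}
    - {"dx": 0,"dy": 0,"dz": 0,"rx": 0,"ry": 0,"rz": 0}
  grip: 0.2

```text
clock: 9.3
position: [629.3, 179.6, 80.6]
tool_rot: [-0.47, -0.528, -0.47, 0.529]
wrist_force: [-0.4, -0.0, 0.5]
gripper_width: 51.6
```

Call:
send_rows:
  targets:
    - {"dx": -0.03,"dy": 0,"dz": 0,"rx": 0,"ry": 0,"rz": 0}
    - {"dx": -0.1,"dy": 0,"dz": 0,"rx": 0,"ry": 0,"rz": 0}
    - {"dx": -0.25,"dy": 0,"dz": 0,"rx": 0,"ry": 0,"rz": 0}
    - {"dx": -0.45,"dy": 0,"dz": 0,"rx": 0,"ry": 0,"rz": 0}
    - {"dx": -0.65,"dy": 0,"dz": 0,"rx": 0,"ry": 0,"rz": 0}
    - {"dx": -0.7,"dy": 0,"dz": 0,"rx": 0,"ry": 0,"rz": 0}
    - {"dx": -0.7,"dy": 0,"dz": 0,"rx": 0,"ry": 0,"rz": 0}

```text
clock: 10.0
position: [630.2, 179.7, 152.1]
tool_rot: [0.47, 0.529, 0.469, -0.528]
wrist_force: [0.2, -0.5, -0.1]
gripper_width: 50.9
```

```bash
python3 - <<'E'
from h import *
from workcell import r
for n in("scene","top"):
    s=r.snapshot(n); pickle.dump(s,open(f"{n}6.pkl","wb"))
    c=(215,255) if n=="scene" else (190,110)
    cv2.imwrite(f"pics/{n}6c.png",cv2.resize(s["image"][c[1]:c[1]+150,c[0]:c[0]+180],None,fx=4,fy=4,interpolation=cv2.INTER_CUBIC))
o=r.observe();print(o["clock"],o["position"],o["gripper_width"],o["wrist_force"]); togo(o,[545.6,190,150],-6.7)
E
```

```text
10.1 [628.95442151 179.4876252  150.08482607] 51.26971542149643 [-0.31754452 -0.18954248  0.08504817]
shift [ 0.002 -0.84  -0.007] turn [-0.0001  0.0003  0.0007]
```

View pics/scene6c.png

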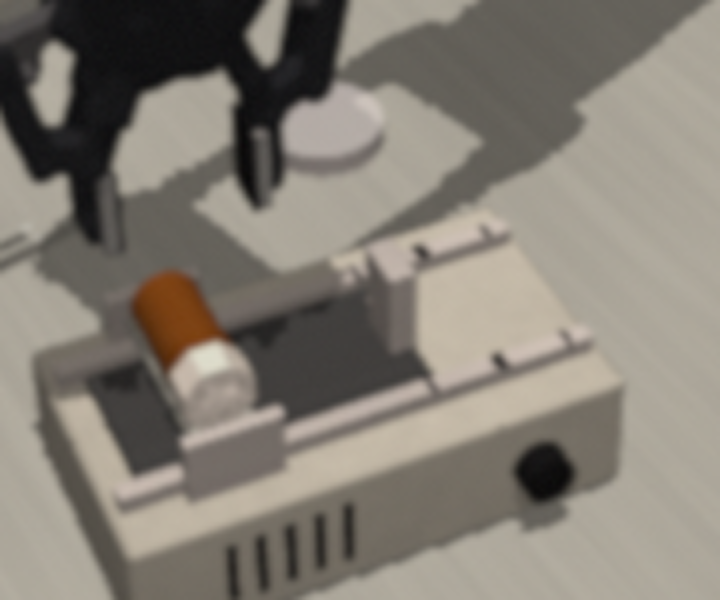

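The vial rests in the cradle, body at crop (175,310) and cap at (215,385), and the shutter is closed. Moving over the tab.

Call:
send_rows:
  targets:
    - {"dx": 0,"dy": -0.2,"dz": 0,"rx": 0,"ry": 0,"rz": 0}
    - {"dx": 0,"dy": -0.5,"dz": 0,"rx": 0,"ry": 0,"rz": 0}
    - {"dx": 0,"dy": -0.75,"dz": 0,"rx": 0,"ry": 0,"rz": 0}
    - {"dx": 0,"dy": -0.84,"dz": -0.005,"rx": 0,"ry": 0,"rz": 0}
    - {"dx": 0,"dy": -0.84,"dz": -0.005,"rx": 0,"ry": 0,"rz": 0}
    - {"dx": 0,"dy": -0.84,"dz": -0.005,"rx": 0,"ry": 0,"rz": 0}
  grip: -0.1

```text
clock: 10.7
position: [547.3, 189.9, 150.6]
tool_rot: [0.47, 0.529, 0.47, -0.528]
wrist_force: [0.5, 0.3, 0.3]
gripper_width: 38.9
```

```bash
python3 - <<'E'
from h import *
from workcell import r
for n in("scene","top"):
    s=r.snapshot(n); pickle.dump(s,open(f"{n}7.pkl","wb"))
    c=(215,255) if n=="scene" else (190,110)
    cv2.imwrite(f"pics/{n}7c.png",cv2.resize(s["image"][c[1]:c[1]+150,c[0]:c[0]+180],None,fx=4,fy=4,interpolation=cv2.INTER_CUBIC))
o=r.observe();print(o["clock"],o["position"],o["gripper_width"],o["wrist_force"]); togo(o,[545.6,190,80],-6.7)
E
```

```text
10.8 [547.61443316 189.77542725 150.61969043] 38.178319340079774 [-0.27207798  0.12959298 -0.01831647]
shift [ 0.706 -0.021  0.   ] turn [-0.0003 -0.     -0.0007]
```

View pics/scene7c.png

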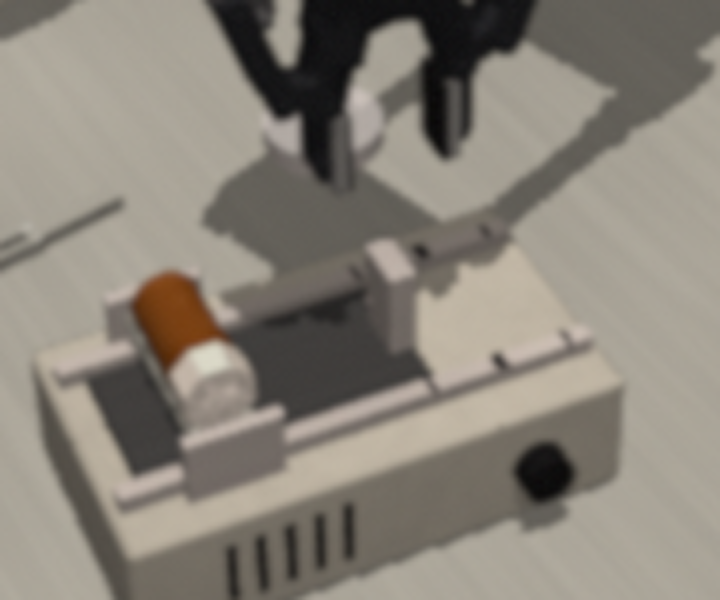

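View pics/top7c.png

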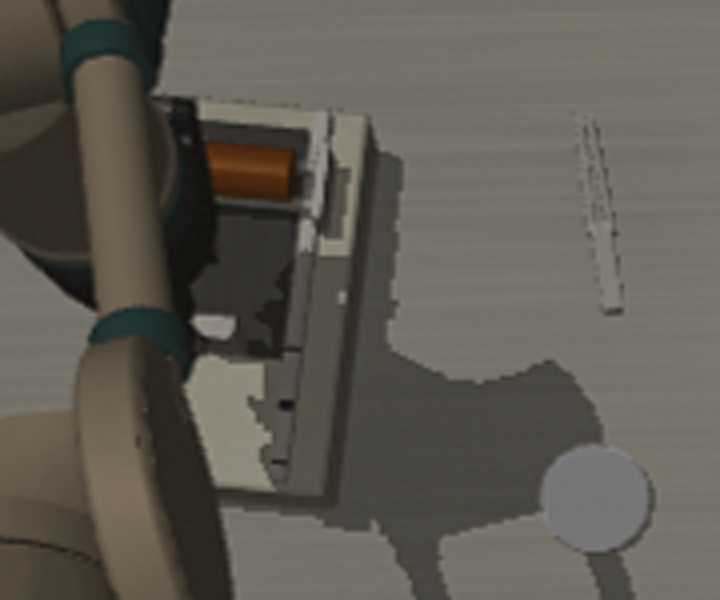

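The fingers straddle the tab, and the vial is seated between the plates. Descending, then gripping.

Call:
send_rows:
  targets:
    - {"dx": 0.1,"dy": -0.02,"dz": 0,"rx": 0,"ry": 0,"rz": 0}
    - {"dx": 0.3,"dy": -0.02,"dz": 0,"rx": 0,"ry": 0,"rz": 0}
    - {"dx": 0.5,"dy": -0.02,"dz": 0,"rx": 0,"ry": 0,"rz": 0}
    - {"dx": 0.62,"dy": -0.02,"dz": 0,"rx": 0,"ry": 0,"rz": 0}
    - {"dx": 0.7,"dy": -0.02,"dz": 0,"rx": 0,"ry": 0,"rz": 0}
    - {"dx": 0.7,"dy": -0.02,"dz": 0,"rx": 0,"ry": 0,"rz": 0}
    - {"dx": 0.7,"dy": -0.02,"dz": 0,"rx": 0,"ry": 0,"rz": 0}

```text
clock: 11.5
position: [544.7, 190.2, 81.0]
tool_rot: [0.47, 0.529, 0.47, -0.528]
wrist_force: [-0.2, 0.2, 0.9]
gripper_width: 38.1
```

Call:
send_rows:
  targets:
    - {"dx": 0,"dy": 0,"dz": 0,"rx": 0,"ry": 0,"rz": 0}
    - {"dx": 0,"dy": 0,"dz": 0,"rx": 0,"ry": 0,"rz": 0}
    - {"dx": 0,"dy": 0,"dz": 0,"rx": 0,"ry": 0,"rz": 0}
    - {"dx": 0,"dy": 0,"dz": 0,"rx": 0,"ry": 0,"rz": 0}
    - {"dx": 0,"dy": 0,"dz": 0,"rx": 0,"ry": 0,"rz": 0}
    - {"dx": 0,"dy": 0,"dz": 0,"rx": 0,"ry": 0,"rz": 0}
    - {"dx": 0,"dy": 0,"dz": 0,"rx": 0,"ry": 0,"rz": 0}
    - {"dx": 0,"dy": 0,"dz": 0,"rx": 0,"ry": 0,"rz": 0}
  grip: -1
  grip_force: 60

```text
clock: 12.3
position: [545.6, 190.2, 81.9]
tool_rot: [0.471, 0.529, 0.469, -0.527]
wrist_force: [4.1, -1.0, 6.3]
gripper_width: 10.5
```

```bash
python3 - <<'E'
from h import *
from workcell import r
for n in("scene","top"):
    s=r.snapshot(n); pickle.dump(s,open(f"{n}8.pkl","wb"))
    c=(215,255) if n=="scene" else (190,110)
    cv2.imwrite(f"pics/{n}8c.png",cv2.resize(s["image"][c[1]:c[1]+150,c[0]:c[0]+180],None,fx=4,fy=4,interpolation=cv2.INTER_CUBIC))
o=r.observe();print(o["clock"],o["position"],o["gripper_width"],o["wrist_force"]); togo(o,[515.8,193.5,80],-6.7)
E
```

```text
12.4 [545.54791987 190.21582419  81.85300533] 11.143970630528386 [ 3.51648395 -0.81557585  5.68414094]
shift [ 0.018 -0.299  0.002] turn [-0.0001 -0.0004 -0.002 ]
```

View pics/scene8c.png

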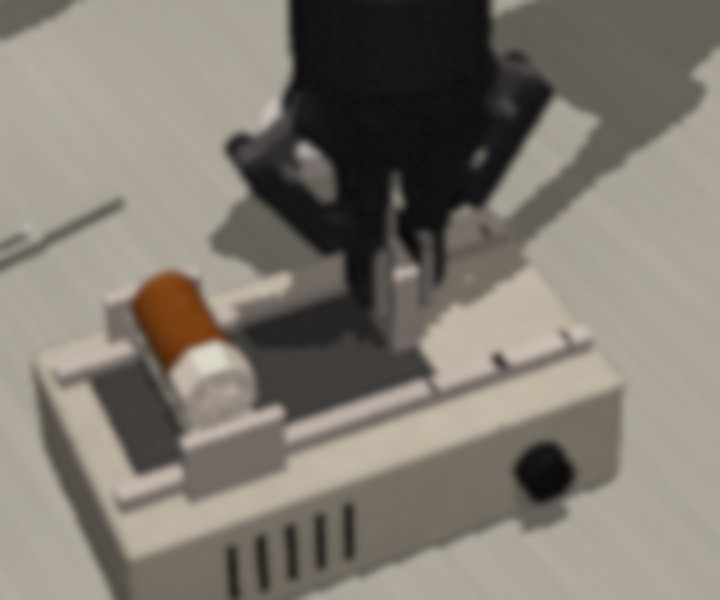

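Gripped at 11 mm, with the measured TCP on the predicted closed tab position. Sliding open by 30 mm.

Call:
send_rows:
  targets:
    - {"dx": 0,"dy": -0.03,"dz": 0,"rx": 0,"ry": 0,"rz": 0}
    - {"dx": 0,"dy": -0.08,"dz": 0,"rx": 0,"ry": 0,"rz": 0}
    - {"dx": 0,"dy": -0.13,"dz": 0,"rx": 0,"ry": 0,"rz": 0}
    - {"dx": 0,"dy": -0.18,"dz": 0,"rx": 0,"ry": 0,"rz": 0}
    - {"dx": 0,"dy": -0.23,"dz": 0,"rx": 0,"ry": 0,"rz": 0}
    - {"dx": 0,"dy": -0.27,"dz": 0,"rx": 0,"ry": 0,"rz": 0}
    - {"dx": 0,"dy": -0.3,"dz": 0,"rx": 0,"ry": 0,"rz": 0}
    - {"dx": 0,"dy": -0.3,"dz": 0,"rx": 0,"ry": 0,"rz": 0}
    - {"dx": 0,"dy": -0.3,"dz": 0,"rx": 0,"ry": 0,"rz": 0}

```text
clock: 13.3
position: [518.0, 193.5, 81.9]
tool_rot: [0.472, 0.53, 0.468, -0.526]
wrist_force: [9.2, -1.9, 1.7]
gripper_width: 10.5
```

```bash
python3 - <<'E'
from h import *
from workcell import r
for n in("scene","top"):
    s=r.snapshot(n); pickle.dump(s,open(f"{n}9.pkl","wb"))
    c=(215,255) if n=="scene" else (190,110)
    cv2.imwrite(f"pics/{n}9c.png",cv2.resize(s["image"][c[1]:c[1]+150,c[0]:c[0]+180],None,fx=4,fy=4,interpolation=cv2.INTER_CUBIC))
    if n=="scene": cv2.imwrite("pics/s9.png",s["image"])
o=r.observe();print(o["clock"],o["position"],o["gripper_width"],o["wrist_force"]); togo(o,[515.8,193.5,80],-6.7)
E
```

```text
13.4 [518.0924323  193.49193492  81.85690706] 10.763792676270707 [ 8.82934213 -1.38988875  2.82041046]
shift [ 0.018 -0.023  0.003] turn [ 0.0001 -0.0006 -0.0048]
```

View pics/scene9c.png

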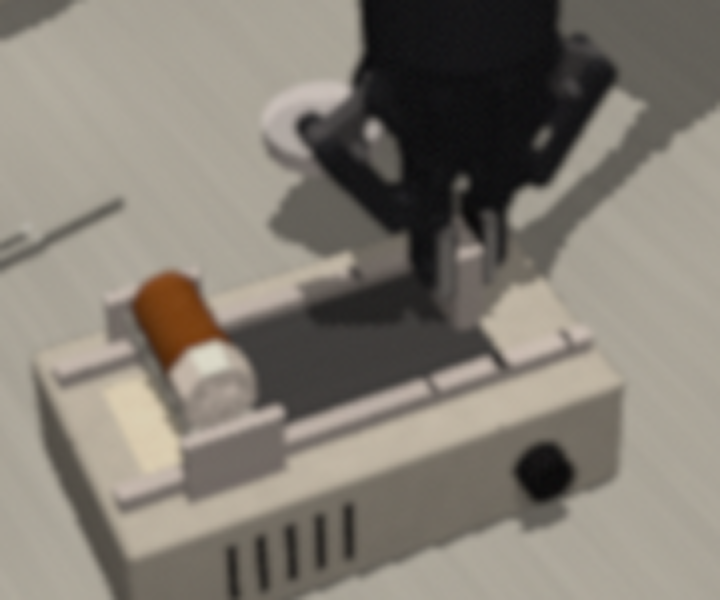

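View pics/top9c.png

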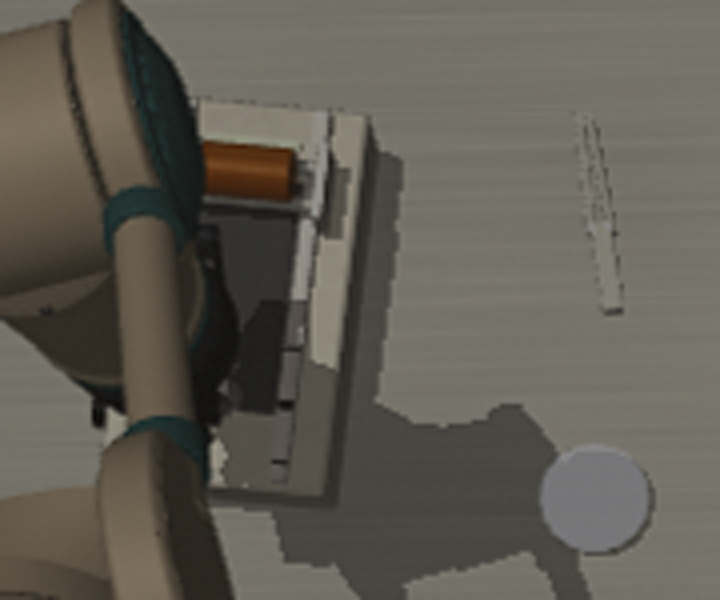

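View pics/s9.png

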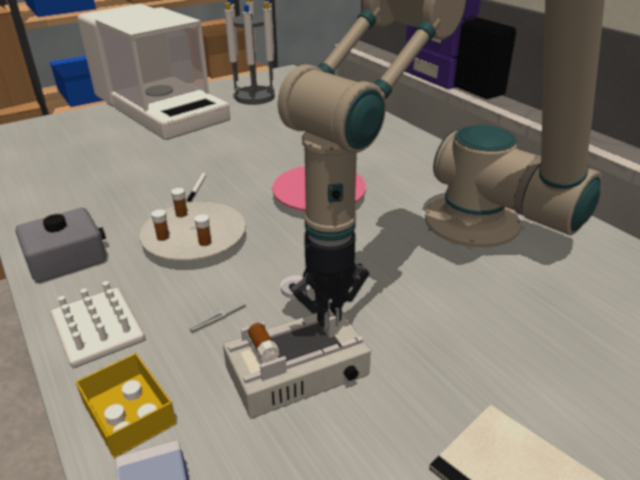

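The measured slide is 27.7 mm. I'll add the remaining 2.3 mm, with a little extra for compliance.

Call:
send_rows:
  targets:
    - {"dx": 0,"dy": -0.01,"dz": 0,"rx": 0,"ry": 0,"rz": 0}
    - {"dx": 0,"dy": -0.02,"dz": 0,"rx": 0,"ry": 0,"rz": 0}
    - {"dx": 0,"dy": -0.025,"dz": 0,"rx": 0,"ry": 0,"rz": 0}
    - {"dx": 0,"dy": -0.025,"dz": 0,"rx": 0,"ry": 0,"rz": 0}
    - {"dx": 0,"dy": -0.025,"dz": 0,"rx": 0,"ry": 0,"rz": 0}
    - {"dx": 0,"dy": -0.025,"dz": 0,"rx": 0,"ry": 0,"rz": 0}
    - {"dx": 0,"dy": -0.025,"dz": 0,"rx": 0,"ry": 0,"rz": 0}

```text
clock: 14.1
position: [516.0, 193.7, 81.9]
tool_rot: [0.472, 0.531, 0.468, -0.526]
wrist_force: [9.8, -2.0, 1.8]
gripper_width: 10.9
```

```bash
python3 - <<'E'
from h import *
from workcell import r
s=r.snapshot("scene"); pickle.dump(s,open("scene10.pkl","wb"))
a=s["image"][300:415,215:380]; b=load("scene0")["image"][300:415,215:380]
im=cv2.resize(a,None,fx=4.8,fy=4.8,interpolation=cv2.INTER_CUBIC)
# predicted tab top outline at travel 20,30,40 from fitted box
p=(580.4,185.9,3.025);c,sn=np.cos(p[2]),np.sin(p[2])
for tr,col in((30,(0,255,0)),):
    for z in (65,105):
        P=np.array([[35+tr+i*6,j*12,z] for i,j in((-1,-1),(1,-1),(1,1),(-1,1))],float)
        W=np.c_[c*P[:,0]-sn*P[:,1]+p[0],sn*P[:,0]+c*P[:,1]+p[1],P[:,2]]
        cv2.polylines(im,[((proj(s,W)-[215,300]+.5)*4.8-.5).astype(int)],True,col,1)
cv2.imwrite("pics/s10.png",im)
o=r.observe();print(o["clock"],o["position"],o["gripper_width"],o["wrist_force"]);togo(o,[515.8,193.5,80],-6.7)
E
```

```text
14.15 [515.95336207 193.73762369  81.87684108] 11.199625110464655 [ 8.74188508 -2.59141488  0.66387392]
shift [ 0.019 -0.001  0.003] turn [ 0.0001 -0.0006 -0.0052]
```

View pics/s10.png

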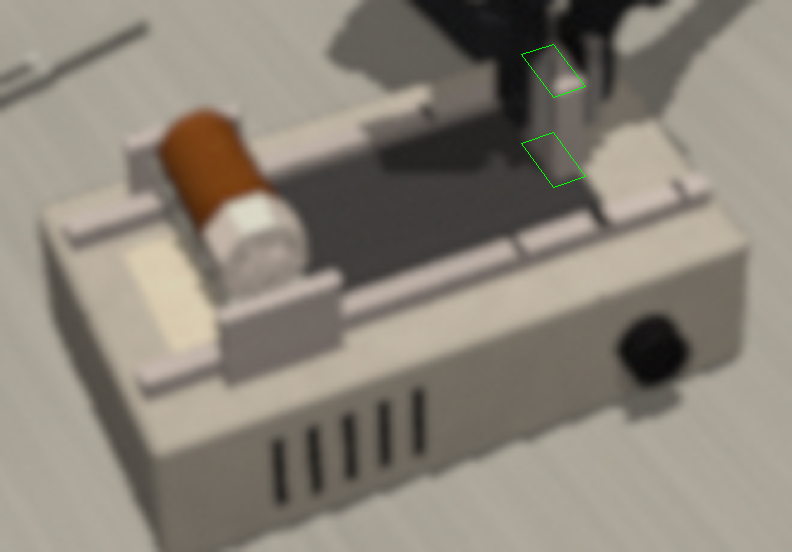

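The tab lies on the predicted half-open outline, and the plate edge has reached the wide mark. The pull is about 9 N, as expected at half travel. Handing in.

```bash
python3 - <<'E'
from workcell import r
print(r.hand_in())
o=r.observe();print(o["clock"],o["position"],o["gripper_width"],o["wrist_force"])
E
```

```text
the job is handed in; nothing more can be done
None
the job is handed in; nothing more can be done
```

I lifted the tipped vial off the white turntable, laid it in the cradle and let go. Then I gripped the shutter tab and slid it half open. I handed the job in at about 14 s with the tab still held.

- **Vial:** the pictures show it on the two rods between the end plates. The shutter stayed closed until after I released it.
- **Shutter:** the measured slide is about 29.8 mm against the 30 mm target. The tab sits on the predicted half-open outline in the scene picture, and the plate edge is at the wide mark. The pull is about 9 N, which is what the spring should give at half travel. The grip was steady at about 11 mm.
- **Everything else:** the last full scene picture, taken just before the final 2 mm of slide, shows the other three vials standing on the turntable. The petri dish and tweezers had not visibly moved.

No checks failed. The one disagreement was between the two cameras: their quick estimates of the turntable axis differed by about 5 mm. Projecting the top-view vial position into the scene picture matched within about 2 mm, so I used the top-view estimate.

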